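# Start-of-shift pressure check of the gas-flush canisters

## Robot

A 6-joint arm with a two-finger parallel gripper is mounted at the origin on the work surface. World frame = base frame: x ahead of the robot, y to its left, z up, the work surface at z = 0. Lengths are in m, angles in rad, forces in N, time in s.
With the tool pointing down it reaches from about 0.35 to 0.85 m from the base axis. Payload 8.1 kg.
Tool frame: the origin (TCP) lies at the very end of the fingers, on their centre line; the grasp point (between the pads) lies 19 mm behind it (robot.pinch_z is the distance from the TCP to the grasp point, in m); y points along the fingers, x is the direction in which the jaws open and shut, and the axes are right-handed (so a half turn about y gives the same grasp; the last joint's range is limited). The gripper opens to 93 mm and grips with 3 to 60 N. Pads are 15 mm wide; open, the fingers measure 128 mm over their backs; the gripper's body (75 mm by 188 mm) begins 65 mm behind the grasp point.
Start: joints at [-1.287, 0.13, 1.488, -0, 1.523, -0.085], TCP at [0.216, -0.56, 0.219] pointing down, gripper open.
Joint ranges: [-2.96, 2.96], [-0.89, 2.26], [0.02, 2.5], [-1.34, 4.48], [0, 2.73], [-2.66, 2.66]. Speed limits (rad/s): [2.39, 2.39, 2.79, 3.14, 3.14, 3.14].

## Interface

Orientations are given as a rotation vector (axis times angle).
In Python, from plant import robot gives the robot as it stands.
- The arm moves only by the shell command python3 -m inch 'ROWS' [FORCE]. ROWS is JSON, a list of rows, each a list of 5 numbers: the closure, from -1 (fully open) to 1 (shut), then the shift along the world's x, y, z in m, then the turn about the world's z in rad. A call has 1 to 8 rows; each row is the pose to reach, as a shift and turn from the pose measured when the call began; what a row does not reach only later rows make up. A row lasts 1/8 s, in which the tool goes at most 62.5 mm and 10.7 degrees, less where a joint would pass 70% of its speed; a pose out of reach is approached as far as the arm can. A call with a gripper value outside its range is refused whole. The fingers move at their own pace and stop on an object; FORCE is the grip in N (left out, the last holds). Time passes only in rows, so rows that repeat a pose let the fingers close. It gives the time, the measured TCP pose, the force and the opening at its end, in the units of the state.
- robot.read_state(): the state, without advancing time (a new reading comes with each control period).
- robot.read_camera(name): name is "scene" or "side" or "wrist"; returns a dict with "color" (384x512x3 uint8, red, green, blue), "mtx" (3x3 intrinsics, pixels), "dist_coeffs" ([k1, k2, p1, p2, k3] as OpenCV has them; the pictures are not rectified), "R" (3x3) and "t" (3): a world point X has camera coordinates R X + t; the wrist camera has in their place "hand_eye" (4x4, takes a point from camera to tool coordinates, whose origin is the TCP and whose axes are the tool frame's). Camera axes: x right, y down, z forward; pixel columns grow to the right and rows downward; lengths in m; the calibration is good to about 2 mm. A picture is of the moment at which its call begins: read the wrist's pose just before it. There is no depth.
- robot.close_job(): hands the job in, once; it reports no verdict.
The state is a dict: "t": time; "q": joint angles; "dq": joint speeds; "joint_torque": joint torques, N m; "tool_pos": TCP position; "orientation": TCP orientation; "force": force on the tool from outside, world axes, zero at the start; "wrist_torque": the same for the moment, N m; "opening": finger opening in m.
Only numpy, scipy, OpenCV 4.12 (cv2) and the standard library are available. Lean on these libraries where they do the work, as an engineer would, in place of code of your own. Each camera call takes 0.05 s, during which the arm holds its last target. There are 200 camera calls.

## Task

First confirm that the green crate is locked to the bench: pull its black lock pin straight up until the whole orange band shows, hold it there for a moment without pulling so far that red shows, and let it go. Then press the gauge fully home on the valve of every canister, so that its yellow collar is pushed down by the gauge and never by the fingers, and read the rod. Stand every canister that is up to pressure (green shows on the rod) upright in the green crate and every one that is short of pressure (only red shows) upright in the red crate, put the gauge back upright in its grey stand, and leave the tub and the pen alone.

Things in the scene. Friction and masses are not known exactly. Their poses are not given: they have to be found in the camera images.
- ready_crate: green plastic crate fixed to the bench, for canisters that are up to pressure: 185 x 185 x 50 mm high, walls and floor 5 mm, open on top, room for four canisters, two by two. Origin: centre of its underside. A steel lock block, 50 x 50 x 45 mm high, stands at its +x end, centred at x = 118.5 mm; the lock pin is in it
- reject_crate: red plastic crate fixed to the bench, for canisters that are short of pressure: same size, walls and origin as the green one, without lock block
- lock_head (a point): middle of the black round head of the lock pin (22 mm diameter, 30 mm high, upright; its underside is 2 mm above the lock block when at rest, this point 62 mm above the bench). It moves with the pin
- lock_pin (a joint): lift of the lock pin, m: 0 at rest, up to 0.016. It is sprung: lifting starts at 4 N and takes 1.5 N more for each mm. Below the head the shaft carries an orange band that is fully out of the block at 6 mm (13 N), then a white band, then a red band that begins to show at 12 mm (22 N). It springs back when let go
- dock: grey square gauge stand fixed to the bench, 60 x 60 x 14 mm high with a recess 48 x 48 mm whose floor is 6 mm up. Origin: centre of its underside
- gauge: pressure gauge, upright in the dock at the start: round body 36 mm wide, 55 mm high (lower 26 mm aluminium, blue above), 120 g. Origin: centre of its underside, z up along it. A bore 26 mm wide, 26 mm deep in its underside goes over a canister's valve. Grip it round the body about 32 mm above its underside. The rod comes out of its top: leave 20 mm free above it
- rod (a joint): how far the gauge's rod stands out, m: 0 at rest (only its white cap shows), at most 0.016; it springs back. With the gauge fully home on a valve (10 N is enough): under 7.5 mm, only red shows below the cap, short of pressure; over 7.5 mm, green shows below the red, up to pressure. Canisters read 2.5 to 12 mm; one within 0.8 mm of the limit may go in either crate
- can_1: gas canister, aluminium with blue band, loose, upright, may be absent: 56 mm wide, 85 mm high, 350 g, in a heavy black boot 66 mm wide, 20 mm high. Origin: centre of its underside, z up. On top, centred: brass valve stem, a tube 20 mm wide up to z = 110 mm (sprung pin inside), round it a yellow check collar 35 mm wide. Grip the body about 72 mm up, leave 45 mm free above
- can_1_collar (a joint): how far the check collar of can_1 is pushed down, m: 0 = up, as at the start (its top 95 mm above the canister's underside, red showing below it), 0.006 = fully down (top 89 mm up). The rim of the gauge pushes it down against 2.5 N of friction as the gauge goes fully home; it stays where it is left
- can_2: gas canister, aluminium with blue band, loose, upright, may be absent: 56 mm wide, 85 mm high, 350 g, in a heavy black boot 66 mm wide, 20 mm high. Origin: centre of its underside, z up. On top, centred: brass valve stem, a tube 20 mm wide up to z = 110 mm (sprung pin inside), round it a yellow check collar 35 mm wide. Grip the body about 72 mm up, leave 45 mm free above
- can_2_collar (a joint): how far the check collar of can_2 is pushed down, m: 0 = up, as at the start (its top 95 mm above the canister's underside, red showing below it), 0.006 = fully down (top 89 mm up). The rim of the gauge pushes it down against 2.5 N of friction as the gauge goes fully home; it stays where it is left
- can_3: gas canister, aluminium with blue band, loose, upright, may be absent: 56 mm wide, 85 mm high, 350 g, in a heavy black boot 66 mm wide, 20 mm high. Origin: centre of its underside, z up. On top, centred: brass valve stem, a tube 20 mm wide up to z = 110 mm (sprung pin inside), round it a yellow check collar 35 mm wide. Grip the body about 72 mm up, leave 45 mm free above
- can_3_collar (a joint): how far the check collar of can_3 is pushed down, m: 0 = up, as at the start (its top 95 mm above the canister's underside, red showing below it), 0.006 = fully down (top 89 mm up). The rim of the gauge pushes it down against 2.5 N of friction as the gauge goes fully home; it stays where it is left
- can_4: gas canister, aluminium with blue band, loose, upright, may be absent: 56 mm wide, 85 mm high, 350 g, in a heavy black boot 66 mm wide, 20 mm high. Origin: centre of its underside, z up. On top, centred: brass valve stem, a tube 20 mm wide up to z = 110 mm (sprung pin inside), round it a yellow check collar 35 mm wide. Grip the body about 72 mm up, leave 45 mm free above
- can_4_collar (a joint): how far the check collar of can_4 is pushed down, m: 0 = up, as at the start (its top 95 mm above the canister's underside, red showing below it), 0.006 = fully down (top 89 mm up). The rim of the gauge pushes it down against 2.5 N of friction as the gauge goes fully home; it stays where it is left
- sample_tub: white lidded sample tub, 90 mm wide, 58 mm high, loose, a bystander. Origin: centre of its underside
- marker: blue marker pen lying on the bench, 130 mm long, 12 mm thick, loose, a bystander. Origin: underside of its middle
Not all that is in view belongs to the job. What is shaped like the can_1 but pink is not meant.

How it is judged:
On the way, in this order (a step that is already met when the one before it is completed fails the run):
1. the lock pin is pulled up between 6 and 12 mm (whole orange band out, no red) and held there for 0.3 s (value of joint lock_pin between 0.006 and 0.012 m), for 0.3 s.
2. the lock pin is let go and is back down (value of joint lock_pin below 0.002 m), for 0.1 s.
3. a first reading is taken: the gauge's rod is pushed out at least 2 mm while the gauge presses on a canister (value of joint rod above 0.002 m and ((horizontal distance between gauge and can_1 below 0.012 m and value of joint can_1_collar above 0.0045 m) or (horizontal distance between gauge and can_2 below 0.012 m and value of joint can_2_collar above 0.0045 m) or (horizontal distance between gauge and can_3 below 0.012 m and value of joint can_3_collar above 0.0045 m) or (horizontal distance between gauge and can_4 below 0.012 m and value of joint can_4_collar above 0.0045 m))), for 0.2 s.
4. every canister has been gauged: its collar is down (at least 4.5 of 6 mm) (value of joint each of can_1_collar, can_2_collar, can_3_collar, can_4_collar above 0.0045 m), for 0.1 s.
At the end, for the whole second after the job is handed in: each canister: collar down 4.5 mm or more, upright within 6 degrees, at rest on the floor of its crate (green: up to pressure, red: short), within 75 mm of its centre along each side; gauge upright on the floor of its dock within 14 mm of its centre; lock pin down (all of step 4 and ((z of can_1_core_c0 in the frame of can_1 above 0.0406 m and x of can_1 in the frame of ready_crate between -0.075 and 0.075 m and y of can_1 in the frame of ready_crate between -0.075 and 0.075 m and z of can_1 in the frame of ready_crate between -0.002 and 0.012 m) or (z of can_1_core_c0 in the frame of can_1 below 0.0428 m and x of can_1 in the frame of reject_crate between -0.075 and 0.075 m and y of can_1 in the frame of reject_crate between -0.075 and 0.075 m and z of can_1 in the frame of reject_crate between -0.002 and 0.012 m)) and angle between each of can_1, can_2, can_3, can_4, gauge's own z axis and vertical below 0.1 rad and linear speed of each of can_1, can_2, can_3, can_4, gauge below 0.02 m/s and ((z of can_2_core_c0 in the frame of can_2 above 0.0406 m and x of can_2 in the frame of ready_crate between -0.075 and 0.075 m and y of can_2 in the frame of ready_crate between -0.075 and 0.075 m and z of can_2 in the frame of ready_crate between -0.002 and 0.012 m) or (z of can_2_core_c0 in the frame of can_2 below 0.0428 m and x of can_2 in the frame of reject_crate between -0.075 and 0.075 m and y of can_2 in the frame of reject_crate between -0.075 and 0.075 m and z of can_2 in the frame of reject_crate between -0.002 and 0.012 m)) and ((z of can_3_core_c0 in the frame of can_3 above 0.0406 m and x of can_3 in the frame of ready_crate between -0.075 and 0.075 m and y of can_3 in the frame of ready_crate between -0.075 and 0.075 m and z of can_3 in the frame of ready_crate between -0.002 and 0.012 m) or (z of can_3_core_c0 in the frame of can_3 below 0.0428 m and x of can_3 in the frame of reject_crate between -0.075 and 0.075 m and y of can_3 in the frame of reject_crate between -0.075 and 0.075 m and z of can_3 in the frame of reject_crate between -0.002 and 0.012 m)) and ((z of can_4_core_c0 in the frame of can_4 above 0.0406 m and x of can_4 in the frame of ready_crate between -0.075 and 0.075 m and y of can_4 in the frame of ready_crate between -0.075 and 0.075 m and z of can_4 in the frame of ready_crate between -0.002 and 0.012 m) or (z of can_4_core_c0 in the frame of can_4 below 0.0428 m and x of can_4 in the frame of reject_crate between -0.075 and 0.075 m and y of can_4 in the frame of reject_crate between -0.075 and 0.075 m and z of can_4 in the frame of reject_crate between -0.002 and 0.012 m)) and horizontal distance between gauge and dock below 0.014 m and z of gauge in the frame of dock between 0.003 and 0.01 m and value of joint lock_pin below 0.002 m); the robot touches nothing.
It fails at once if the lock pin is pulled up so far that red shows clearly (over 13 mm) (value of joint lock_pin above 0.013 m).
It fails at once if the fingers press on a check collar (over 3 N) (contact force between the fingers and can_1_collar_c0 above 3 N or contact force between the fingers and can_2_collar_c0 above 3 N or contact force between the fingers and can_3_collar_c0 above 3 N or contact force between the fingers and can_4_collar_c0 above 3 N).
It fails at once if the sample tub or the marker is moved more than 30 mm (distance of any of sample_tub, marker from where it was at the start of the episode above 0.03 m).
Of can_1, can_2, can_3, can_4 only 3 to 4 are there at a start; the rules pass over those that are not, and their reading is None.
At some moment in a run one of can_1, can_2, can_3, can_4 may be knocked a few centimetres aside while the robot is not near it.
It also fails if it takes over 200 s, if anything falls off the work surface, if the arm or the gripper's body presses on something with over 40 N, if the wrist force passes 120 N, or if a joint passes its speed limit or range.

## Working session

There is one attempt and no reset: what is moved stays moved. The work goes in short steps, Python scripts to look and compute and a shell command to move; the robot and the scene stay as the last step left them, time stands still between calls to the robot, and variables do not carry over. Pictures are saved under pics/ and viewed, about 12 in all and at most 16, crops included, and the job is handed in when it is done.

```bash
ls; mkdir -p pics
cat > h.py <<'E'
import numpy as np, cv2
from plant import robot
from scipy.spatial.transform import Rotation as Ro
def cam(n):
    s=robot.read_state(); c=robot.read_camera(n)
    K=np.array(c["mtx"]);D=np.array(c["dist_coeffs"])
    if n=="wrist":
        H=np.array(c["hand_eye"]);Rt=Ro.from_rotvec(s["orientation"]).as_matrix()
        Rwc=Rt@H[:3,:3];o=Rt@H[:3,3]+np.array(s["tool_pos"])
    else:
        R=np.array(c["R"]);Rwc=R.T;o=-R.T@np.array(c["t"])
    return dict(im=np.ascontiguousarray(c["color"][:,:,::-1]),K=K,D=D,R=Rwc,o=o)
def ray(c,u,v):
    p=cv2.undistortPoints(np.array([[[u,v]]],float),c["K"],c["D"])[0,0]
    return c["R"]@np.array([p[0],p[1],1])
def plane(c,u,v,z):
    d=ray(c,u,v);return c["o"]+d*(z-c["o"][2])/d[2]
def proj(c,X):
    R=c["R"].T;return cv2.projectPoints(np.array([X],float),cv2.Rodrigues(R)[0],-R@c["o"],c["K"],c["D"])[0][0,0]
def save(c,n,box=None,f=1):
    im=c["im"]
    if box: im=im[box[1]:box[3],box[0]:box[2]]
    cv2.imwrite("pics/"+n+".png",cv2.resize(im,None,fx=f,fy=f,interpolation=cv2.INTER_CUBIC))
E
python3 - <<'E'
from h import *
import pickle
C={n:cam(n) for n in("scene","side")}
pickle.dump(C,open("c0.pkl","wb"))
for n in C: save(C[n],n+"0",f=1.5); print(n,C[n]["o"],C[n]["R"][:,2])
print(robot.read_state(), robot.pinch_z)
E
```

```text
pics
scene [ 1.00837574 -0.13247127  0.85605095] [-0.53686307  0.13488413 -0.8328171 ]
side [0.34685963 0.73167299 0.45327727] [ 0.20594661 -0.8563071  -0.4736287 ]
{'t': 0.1, 'q': array([-1.28741232e+00,  1.31133406e-01,  1.48914827e+00,  4.36331441e-06,
        1.52298737e+00, -8.54271900e-02]), 'dq': array([-0.00115344, -0.00183715, -0.00066399,  0.00085531, -0.00083035,
       -0.00205516]), 'joint_torque': array([ 7.45302023e-04, -5.61345112e+01, -4.93093550e+01,  7.70535436e-02,
        2.91605975e-02, -3.44229716e-05]), 'tool_pos': array([ 0.21616982, -0.5591655 ,  0.21767595]), 'orientation': array([-1.36031322,  0.9342948 , -0.93215927]), 'force': array([-0.09319083,  0.59687611,  0.11984551]), 'wrist_torque': array([ 0.0434925 , -0.01089932, -0.0012905 ]), 'opening': 0.09270238848168388} 0.0188
```

View pics/scene0.png

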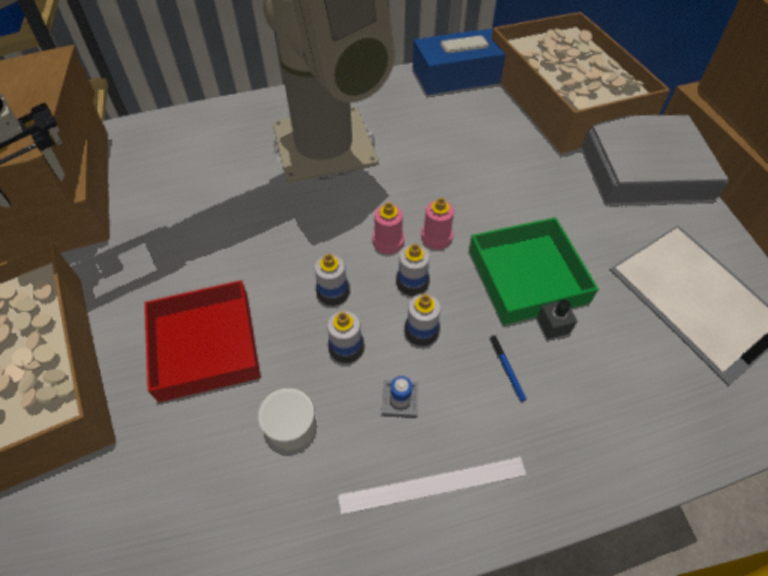

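View pics/side0.png

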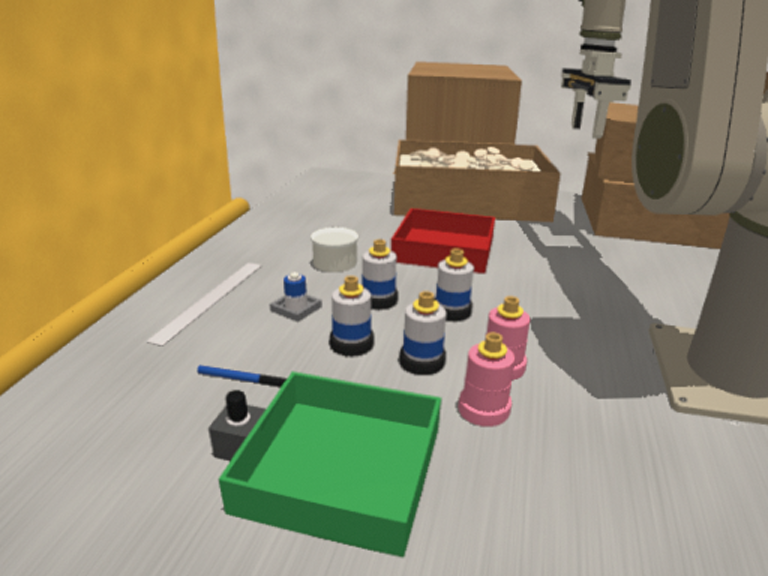

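The scene view (768-px scale) shows four blue-banded canisters, valve tops at (329,258), (414,248), (343,315) and (425,299). The pink decoys are at (389,208) and (440,203). The gauge is at (401,384), the lock head at (562,308), the tub at (287,415) and the pen at (508,368). I choose the four with the white body and blue band.

Run:
```python
from h import *
import pickle
C=pickle.load(open("c0.pkl","rb"));s=C["scene"];d=C["side"]
def tri(a,b):
    a=np.array(a)/1.5;b=np.array(b)/1.5
    d1=ray(s,*a);d2=ray(d,*b);d1/=np.linalg.norm(d1);d2/=np.linalg.norm(d2)
    l=np.linalg.lstsq(np.c_[d1,-d2],d["o"]-s["o"],rcond=None)[0]
    p,q=s["o"]+d1*l[0],d["o"]+d2*l[1]
    return ((p+q)/2).round(4),np.linalg.norm(p-q).round(4)
# scene pixel ,side pixel of valve top
S={"A(left up)":(329,258),"B(right up)":(414,248),"C(left lo)":(343,315),"D(right lo)":(425,299),"gauge":(401,384)}
V={"A(left up)":(457,253),"B(right up)":(427,296),"C(left lo)":(380,243),"D(right lo)":(351,282),"gauge":(295,277)}
for k in S: print(k,tri(S[k],V[k]),plane(s,S[k][0]/1.5,S[k][1]/1.5,.11 if k!="gauge" else .063).round(4))
print("head top",tri((563,302),(236,395)),plane(s,563/1.5,302/1.5,.077))
for n,m in(("green",lambda h:cv2.inRange(h,(50,100,20),(75,255,255))),("red",lambda h:cv2.inRange(h,(0,150,40),(6,255,255))|cv2.inRange(h,(175,150,40),(180,255,255)))):
    m=m(cv2.cvtColor(s["im"],cv2.COLOR_BGR2HSV))
    c=max(cv2.findContours(m,0,2)[0],key=cv2.contourArea)
    a=cv2.approxPolyDP(cv2.convexHull(c),4,True)[:,0]
    for p in a: print(n,(p*1.5).round(),plane(s,*p,.05)[:2].round(3),plane(s,*p,0)[:2].round(3))
```

```text
A(left up) (array([ 0.4273, -0.0701,  0.1049]), np.float64(0.0001)) [ 0.4312 -0.0706  0.11  ]
B(right up) (array([0.4466, 0.0825, 0.1046]), np.float64(0.0005)) [0.4504 0.0809 0.11  ]
C(left lo) (array([ 0.5513, -0.0729,  0.1057]), np.float64(0.0019)) [ 0.5529 -0.0736  0.11  ]
D(right lo) (array([0.556 , 0.0681, 0.1031]), np.float64(0.0018)) [0.5592 0.0659 0.11  ]
gauge (array([ 0.6745, -0.0087,  0.0578]), np.float64(0.0006)) [ 0.6764 -0.0096  0.063 ]
head top (array([0.6111, 0.3089, 0.0753]), np.float64(0.0026)) [0.6109271  0.30725647 0.077     ]
green [555. 218.] [0.406 0.4  ] [0.369 0.433]
green [597. 288.] [0.586 0.399] [0.56  0.432]
green [586. 303.] [0.611 0.364] [0.586 0.395]
green [504. 324.] [0.611 0.2  ] [0.586 0.22 ]
green [470. 250.] [0.44 0.2 ] [0.405 0.22 ]
green [472. 236.] [0.406 0.219] [0.369 0.241]
red [240. 280.] [ 0.391 -0.238] [ 0.353 -0.245]
red [258. 376.] [ 0.595 -0.234] [ 0.57 -0.24]
red [159. 400.] [ 0.596 -0.401] [ 0.571 -0.417]
red [148. 390.] [ 0.573 -0.418] [ 0.545 -0.435]
red [146. 303.] [ 0.393 -0.417] [ 0.355 -0.435]
```

```bash
python3 -c "
from h import *
s=robot.read_state();print(Ro.from_rotvec(s['orientation']).as_matrix().round(3))"; python3 -m inch '[[-0.2,0.2,0.25,0,0],[-0.2,0.2,0.25,0,0],[-0.2,0.2,0.25,0,0],[-0.2,0.2,0.25,0,0],[-0.2,0.2,0.25,0,0],[-0.2,0.2,0.25,0,0],[-0.2,0.3,0.5,0,0],[-0.2,0.3,0.5,0,0]]'
```

```text
[[ 0.361 -0.     0.933]
 [-0.933  0.002  0.361]
 [-0.002 -1.     0.   ]]
t: 1.1
tool_pos: [0.4624, -0.1927, 0.2173]
orientation: [-1.36, 0.936, -0.934]
force: [1.4, -0.6, -0.6]
opening: 0.0558
```

```bash
python3 -m inch '[[-0.2,0.05,0.2,0,-0.15],[-0.2,0.1,0.4,0,-0.3],[-0.2,0.1,0.49,0,-0.369],[-0.2,0.1,0.49,0,-0.369],[-0.2,0.1,0.49,0,-0.369],[-0.2,0.1,0.49,0,-0.369],[-0.2,0.1,0.49,0,-0.369],[-0.2,0.1,0.49,0,-0.369]]'; python3 -m inch '[[-0.2,0.05,0.01,0,0],[-0.2,0.05,0.01,0,0],[-0.2,0.05,0.01,0,0]]';python3 - <<'E'
from h import *
c=cam("wrist");save(c,"w1",f=1.5);print(c["o"],c["R"].round(2).tolist(),robot.read_state()["tool_pos"],proj(c,(.611,.308,.077))*1.5)
E
```

```text
t: 2.1
tool_pos: [0.5628, 0.2969, 0.2169]
orientation: [-1.207, 1.213, -1.211]
force: [1.5, -0.3, -0.1]
opening: 0.0559
t: 2.48
tool_pos: [0.6129, 0.3058, 0.2159]
orientation: [-1.209, 1.214, -1.211]
force: [-0.4, -0.4, 0.5]
opening: 0.0559
[0.69475278 0.30488154 0.38074921] [[-0.0, -0.96, -0.29], [-1.0, 0.0, 0.0], [0.0, 0.29, -0.96]] [0.6127933  0.30583984 0.21693143] [381.08910556 273.62631546]
```

View pics/w1.png

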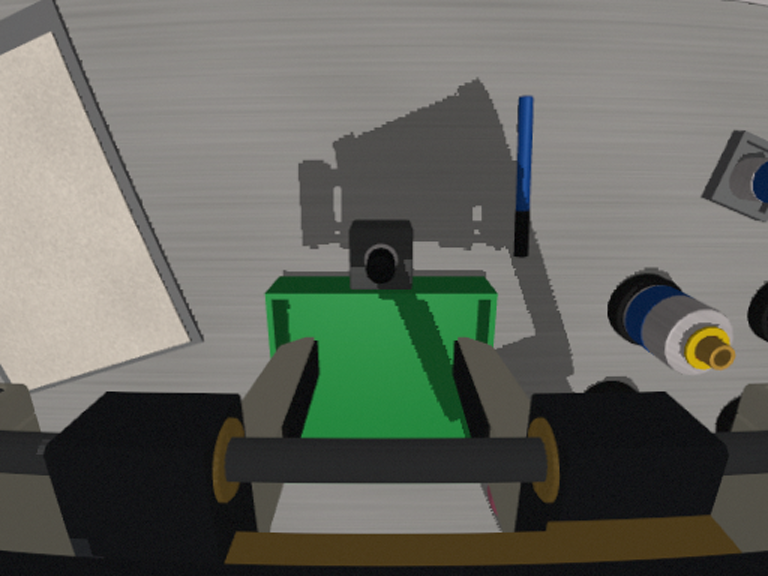

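The lock head's top is at (380,267), against a prediction of (381,274), so it sits about 3 mm further in +x. The crate is square to the axes. Descending now.

```bash
python3 -m inch '[[-0.2,0.001,0.0025,-0.05,0],[-0.2,0.001,0.0025,-0.1,0],[-0.2,0.001,0.0025,-0.14,0],[-0.2,0.001,0.0025,-0.165,0],[-0.2,0.001,0.0025,-0.165,0],[-0.2,0.001,0.0025,-0.165,0]]' 60;  python3 -m inch '[[0.6,0,0,0,0],[0.6,0,0,0,0],[0.6,0,0,0,0],[0.6,0,0,0,0],[0.6,0,0,0,0],[0.6,0,0,0,0]]' 60
```

```text
t: 3.28
tool_pos: [0.6148, 0.3084, 0.0545]
orientation: [-1.204, 1.212, -1.212]
force: [0.3, 0.7, 0.2]
opening: 0.0561
t: 4.03
tool_pos: [0.6149, 0.3095, 0.0548]
orientation: [-1.203, 1.212, -1.211]
force: [0.6, 5.6, 0.4]
opening: 0.0208
```

```bash
python3 -m inch '[[0.6,0,0,0.003,0],[0.6,0,0,0.005,0],[0.6,0,0,0.007,0],[0.6,0,0,0.0085,0],[0.6,0,0,0.0085,0]]'
```

```text
t: 4.65
tool_pos: [0.6148, 0.3096, 0.0615]
orientation: [-1.203, 1.212, -1.211]
force: [8.0, 5.2, -13.9]
opening: 0.0211
```

```bash
python3 -m inch '[[0.6,0,0,0.0025,0],[0.6,0,0,0.0025,0],[0.6,0,0,0.0025,0],[0.6,0,0,0.0025,0],[0.6,0,0,0.0025,0]]'; python3 -c "
from h import *
print(robot.read_state()['tool_pos'],robot.read_state()['force']);c=cam('side');save(c,'s1',(110,220,210,320),6)"
```

```text
t: 5.28
tool_pos: [0.6147, 0.3095, 0.0619]
orientation: [-1.203, 1.213, -1.211]
force: [8.4, 5.5, -14.3]
opening: 0.0209
[0.61472342 0.30954832 0.06188367] [  8.40580565   5.49431666 -14.31143084]
```

View pics/s1.png

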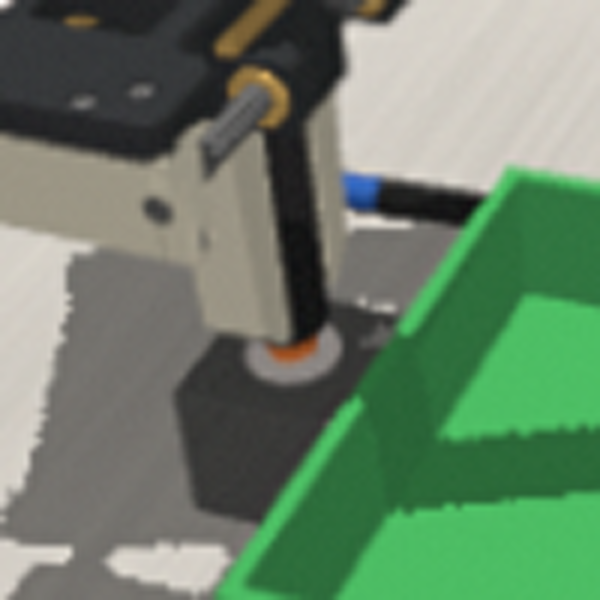

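Orange shows at (290,350) in the crop, with no white or red. Force and lift agree on about 7 mm, and I'll go a little higher so it sits well inside the window.

```bash
python3 -m inch '[[0.6,0,0,0.004,0],[0.6,0,0,0.004,0],[0.6,0,0,0.004,0],[0.6,0,0,0.004,0],[0.6,0,0,0.004,0],[0.6,0,0,0.004,0],[0.6,0,0,0.004,0]]'
```

```text
t: 6.2
tool_pos: [0.6147, 0.3095, 0.0634]
orientation: [-1.203, 1.213, -1.211]
force: [10.1, 4.9, -17.5]
opening: 0.0211
```

```bash
python3 -m inch '[[0.6,0,0,-0.004,0],[0.6,0,0,-0.008,0],[0.3,0,0,-0.008,0],[-0.2,0,-0.001,-0.008,0],[-0.2,0,-0.001,-0.008,0],[-0.2,0,-0.001,-0.008,0],[-0.2,0,-0.001,0.04,0],[-0.2,0,-0.001,0.1,0]]';python3 -m inch '[[-0.2,0,0,0.08,0],[-0.2,0.06,-0.31,0.09,0],[-0.2,0.06,-0.31,0.09,0],[-0.2,0.06,-0.31,0.09,0],[-0.2,0.06,-0.31,0.09,0],[-0.2,0.06,-0.31,0.09,0],[-0.2,0.06,-0.31,0.09,0],[-0.2,0.06,-0.31,0.09,0]]';python3 - <<'E'
from h import *
c=cam("wrist");save(c,"w2",f=1.5);print(c["o"],c["K"][0,0],robot.read_state()["tool_pos"],proj(c,(.6745,-.0087,.061))*1.5)
c=cam("side");save(c,"s2",(110,220,210,320),3);
E
```

```text
t: 7.2
tool_pos: [0.6132, 0.3079, 0.1624]
orientation: [-1.208, 1.215, -1.21]
force: [1.2, 0.4, -0.1]
opening: 0.0555
t: 8.2
tool_pos: [0.6731, -0.0023, 0.2522]
orientation: [-1.207, 1.217, -1.21]
force: [-0.2, 0.8, 0.1]
opening: 0.056
[ 0.7550978  -0.00366928  0.41702216] 294.0236031596761 [ 0.67299393 -0.00127661  0.25216014] [392.45272452 252.67368349]
```

View pics/w2.png

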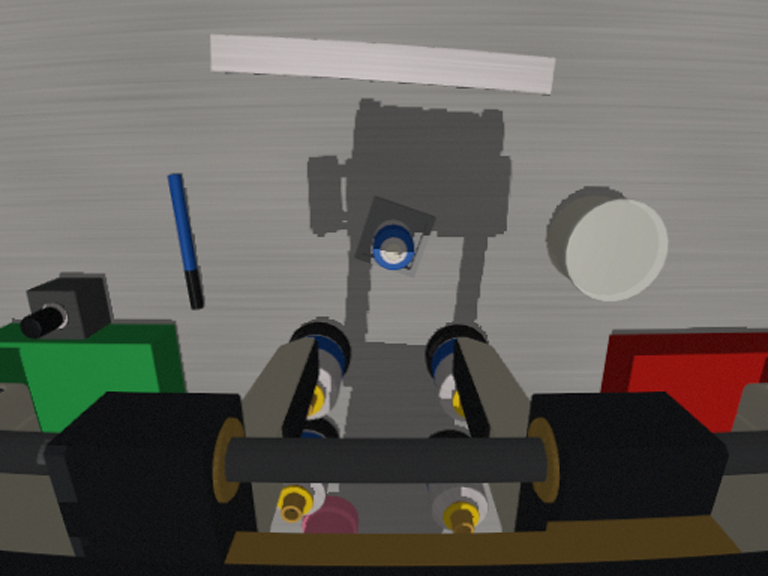

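View pics/s2.png

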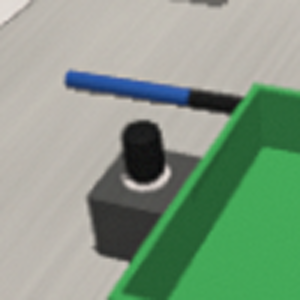

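The pin is back down. The gauge ring is centred near (393,250) in w2, so about (0.6765, -0.009), and the stand is clear. Gripping it.

```bash
python3 -m inch '[[-0.2,0.0035,-0.008,-0.06,0],[-0.2,0.0035,-0.008,-0.12,0],[-0.2,0.0035,-0.008,-0.17,0],[-0.2,0.0035,-0.008,-0.2,0],[-0.2,0.0035,-0.008,-0.22,0],[-0.2,0.0035,-0.008,-0.232,0],[-0.2,0.0035,-0.008,-0.232,0],[-0.2,0.0035,-0.008,-0.232,0]]' 30;  python3 -m inch '[[0.3,0,0,0,0],[0.3,0,0,0,0],[0.3,0,0,0,0],[0.4,0,0,0,0],[0.4,0,0,0,0]]' 30;  python3 -m inch '[[0.4,0,0,0.05,0],[0.4,0,0,0.11,0],[0.4,0,0,0.17,0],[0.4,0,0,0.19,0],[0.4,0,0,0.19,0],[0.4,0,0,0.19,0]]'
```

```text
t: 9.3
tool_pos: [0.6777, -0.0087, 0.0219]
orientation: [-1.207, 1.213, -1.21]
force: [0.2, 0.1, 0.4]
opening: 0.0556
t: 9.93
tool_pos: [0.6783, -0.0088, 0.0228]
orientation: [-1.206, 1.212, -1.211]
force: [-1.3, 0.2, 5.5]
opening: 0.0355
t: 10.68
tool_pos: [0.6768, -0.0086, 0.209]
orientation: [-1.209, 1.216, -1.208]
force: [0.1, -0.6, -2.1]
opening: 0.0356
```

```bash
cat >> h.py <<'E'
def circ(P):
    P=np.asarray(P);A=np.c_[2*P,np.ones(len(P))];x=np.linalg.lstsq(A,(P**2).sum(1),rcond=None)[0]
    return x[:2],np.sqrt(x[2]+x[:2]@x[:2])
def collars(c,z=.095,lo=(24,200,150),hi=(33,255,255),amin=40):
    m=cv2.inRange(cv2.cvtColor(c["im"],cv2.COLOR_BGR2HSV),lo,hi);out=[]
    m=cv2.morphologyEx(m,cv2.MORPH_CLOSE,np.ones((3,3)))
    for k in cv2.findContours(m,cv2.RETR_EXTERNAL,cv2.CHAIN_APPROX_NONE)[0]:
        if cv2.contourArea(k)<amin: continue
        h=cv2.convexHull(k)[:,0]
        P=np.array([plane(c,*p,z)[:2] for p in h],np.float32)
        e,r=cv2.minEnclosingCircle(P)
        out.append((k[:,0].mean(0).round(),np.round(e,4),round(r,4),np.round(circ(P)[0],4)))
    return out
E
python3 -m inch '[[0.4,-0.06,0,0.04,0],[0.4,-0.12,0,0.04,0],[0.4,-0.18,0.005,0.04,0],[0.4,-0.21,0.008,0.04,0],[0.4,-0.21,0.008,0.04,0],[0.4,-0.21,0.008,0.04,0],[0.4,-0.21,0.008,0.04,0]]'
python3 - <<'E'
from h import *
c=cam("wrist");save(c,"w3",f=1.5);print(robot.read_state()["tool_pos"])
for z in (.095,): 
    for o in collars(c,z): print(o)
h=cv2.cvtColor(c["im"],cv2.COLOR_BGR2HSV)
for p in [(310,400),(293,510),(458,400)]: pass
s=cam("scene");print("scene")
for o in collars(s,.095,amin=8): print(o)
E
```

```text
t: 11.55
tool_pos: [0.4672, -0.0007, 0.2481]
orientation: [-1.21, 1.217, -1.207]
force: [0.8, 0.8, -2.0]
opening: 0.0353
[ 0.46721892 -0.00071104  0.24830087]
(array([124., 258.]), array([0.3599, 0.1641]), 0.0148, array([0.3551, 0.1639]))
(array([309., 207.]), array([ 0.4297, -0.0647]), 0.015, array([ 0.4294, -0.0687]))
(array([185., 191.]), array([0.4492, 0.0823]), 0.0167, array([0.4492, 0.0822]))
(array([192.,  92.]), array([0.5574, 0.0659]), 0.0166, array([0.5576, 0.0659]))
scene
(array([282., 204.]), array([0.5596, 0.0649]), 0.0151, array([0.5597, 0.065 ]))
(array([276., 170.]), array([0.4507, 0.0818]), 0.0151, array([0.4506, 0.0818]))
(array([293., 139.]), array([0.3554, 0.1638]), 0.015, array([0.3554, 0.1637]))
```

View pics/w3.png

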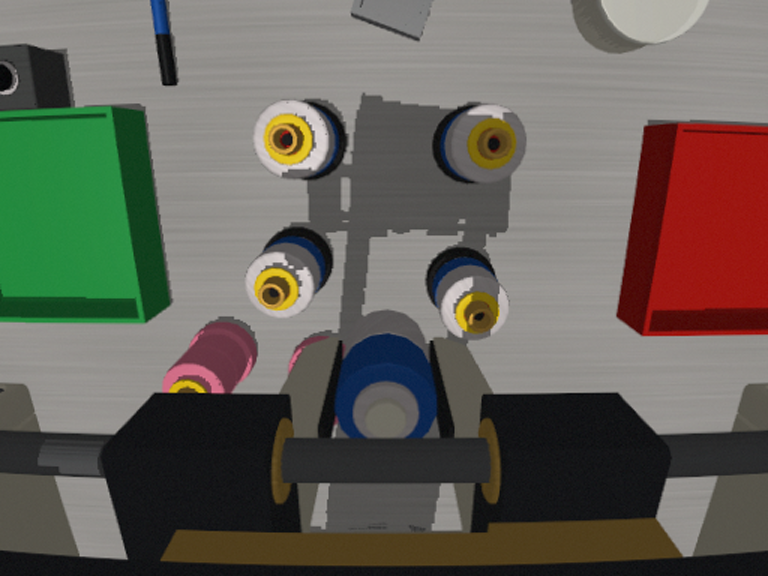

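Run:
```python
from h import *
import pickle
c=cam("wrist");s=cam("scene");d=cam("side");pickle.dump((c,s,d),open("c1.pkl","wb"))
for p in [(494,143),(287,140),(273,294),(480,316)]: print(p,plane(c,p[0]/1.5,p[1]/1.5,.11)[:2].round(4))
print("loose")
for o in collars(c,.095,(22,180,70)): print(o)
print("scene")
for o in collars(s,.095,(22,150,60),amin=8): print(o)
z=robot.read_state()["tool_pos"];zt=z[2]-.016+.055;print(z)
for p in [(386,410),(386,438),(337,395),(436,395)]: print("gauge",p,plane(c,p[0]/1.5,p[1]/1.5,zt).round(4))
save(s,"s3",(200,120,330,250),4)
save(d,"d3",(200,120,350,270),4)
```

```text
(494, 143) [ 0.5542 -0.0732]
(287, 140) [0.5566 0.0632]
(273, 294) [0.4499 0.0805]
(480, 316) [ 0.4323 -0.0708]
loose
(array([125., 258.]), array([0.3605, 0.1635]), 0.0156, array([0.3552, 0.1632]))
(array([317., 207.]), array([ 0.4297, -0.0711]), 0.017, array([ 0.4298, -0.0714]))
(array([184., 192.]), array([0.4495, 0.0823]), 0.0169, array([0.4494, 0.082 ]))
(array([328.,  95.]), array([ 0.5542, -0.0747]), 0.0168, array([ 0.5541, -0.0747]))
(array([192.,  92.]), array([0.5572, 0.0657]), 0.0169, array([0.5576, 0.0659]))
scene
(array([485., 379.]), array([1.0739, 0.3358]), 0.0706, array([1.0801, 0.3319]))
(array([228., 215.]), array([ 0.5552, -0.0767]), 0.0161, array([ 0.5549, -0.0763]))
(array([283., 203.]), array([0.5591, 0.0651]), 0.0166, array([0.559 , 0.0652]))
(array([219., 176.]), array([ 0.4316, -0.0722]), 0.0156, array([ 0.4315, -0.0719]))
(array([276., 170.]), array([0.4507, 0.0803]), 0.0166, array([0.4503, 0.0811]))
(array([260., 142.]), array([0.3423, 0.0664]), 0.0149, array([0.3414, 0.0655]))
(array([293., 139.]), array([0.3549, 0.1633]), 0.0155, array([0.3553, 0.1634]))
[ 0.46701607 -0.00067301  0.2487786 ]
gauge (386, 410) [ 0.4683 -0.0017  0.2878]
gauge (386, 438) [ 0.4574 -0.0016  0.2878]
gauge (337, 395) [0.4739 0.0142 0.2878]
gauge (436, 395) [ 0.4738 -0.0179  0.2878]
```

View pics/s3.png

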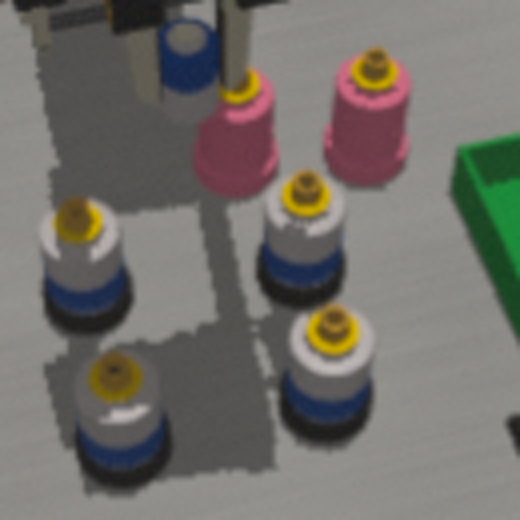

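```bash
python3 -m inch '[[0.4,0.05,0.04,0,0],[0.4,0.0905,0.0665,-0.02,0],[0.4,0.0905,0.0665,-0.07,0],[0.4,0.0905,0.0665,-0.105,0],[0.4,0.0905,0.0665,-0.105,0],[0.4,0.0905,0.0665,-0.105,0]]'
python3 - <<'E'
from h import *
import pickle
print(robot.read_state()["tool_pos"],robot.read_state()["force"])
s=cam("scene");d=cam("side")
a=s["im"][150:250,235:335];b=d["im"][130:230,190:290]
cv2.imwrite("pics/p1.png",cv2.resize(np.hstack([a,b]),None,fx=4,fy=4,interpolation=cv2.INTER_CUBIC))
E
```

```text
t: 12.55
tool_pos: [0.5585, 0.0658, 0.1456]
orientation: [-1.208, 1.215, -1.209]
force: [0.1, -0.3, -0.7]
opening: 0.0355
[0.55849019 0.06577213 0.14555953] [ 0.1420957  -0.32196004 -0.72931575]
```

View pics/p1.png

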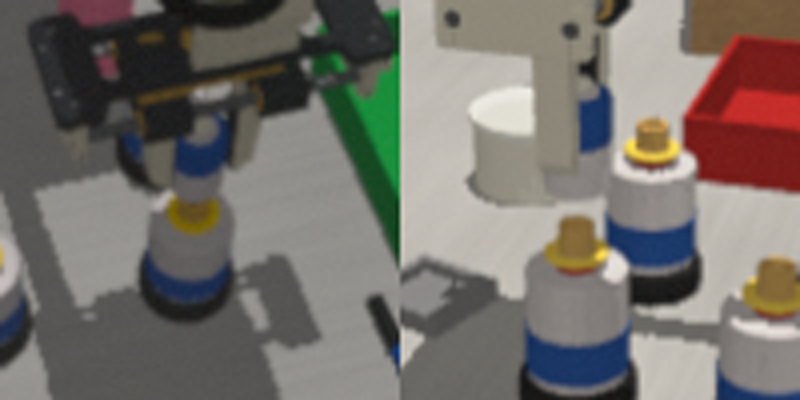

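Gauge and valve line up in both views: in the scene half 197 over 195, in the side half 577 over 578. Pressing.

```bash
python3 -m inch '[[0.4,-0.0005,0,-0.01,0],[0.4,-0.0005,0,-0.02,0],[0.4,-0.0005,0,-0.03,0],[0.4,-0.0005,0,-0.036,0],[0.4,-0.0005,0,-0.04,0],[0.4,-0.0005,0,-0.043,0],[0.4,-0.0005,0,-0.043,0],[0.4,-0.0005,0,-0.043,0]]'
```

```text
t: 13.65
tool_pos: [0.5594, 0.0658, 0.1057]
orientation: [-1.205, 1.212, -1.21]
force: [-6.8, -0.5, 12.6]
opening: 0.0357
```

```bash
python3 -m inch '[[0.4,-0.001,0,-0.004,0],[0.4,-0.001,0,-0.004,0],[0.4,-0.001,0,-0.004,0],[0.4,-0.001,0,-0.004,0]]'
python3 - <<'E'
from h import *
s=cam("scene");d=cam("side")
g=proj(s,(.558,.066,.15)).astype(int);k=proj(d,(.558,.066,.15)).astype(int);print(g,k)
def crop(c,p,w=25): return cv2.resize(c["im"][p[1]-w:p[1]+w,p[0]-w:p[0]+w],(400,400),interpolation=cv2.INTER_CUBIC)
cv2.imwrite("pics/p2.png",np.hstack([crop(s,g),crop(d,k)]))
E
```

```text
t: 14.15
tool_pos: [0.5602, 0.0658, 0.1055]
orientation: [-1.202, 1.209, -1.212]
force: [-7.7, -0.9, 22.1]
opening: 0.0354
[284 189] [233 166]
```

View pics/p2.png

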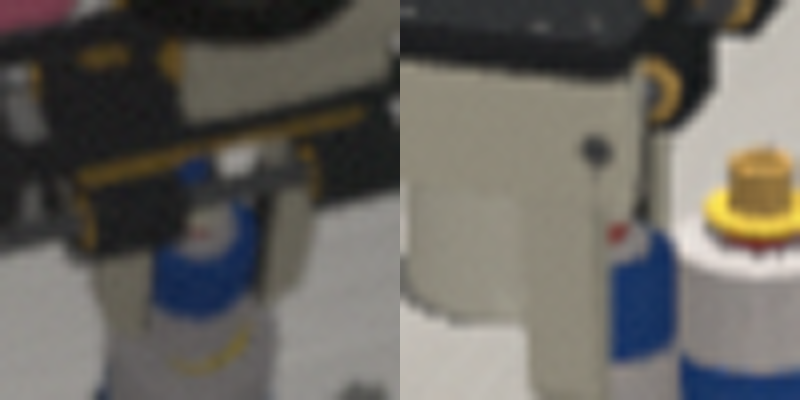

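Seated: 22 N with no further travel. A little red shows at (205,230) and (618,232), but the gripper hides part of the rod, so I'll measure it in the wrist camera.

```bash
cat >> h.py <<'E'
def rod(n):
    s=robot.read_state();c=cam("wrist");x,y,z=s["tool_pos"];zt=z+.039
    g=proj(c,(x,y,zt+.006));u,v=g.astype(int);w=30
    cr=c["im"][v-w:v+w,u-w:u+w];h=cv2.cvtColor(cr,cv2.COLOR_BGR2HSV)
    cv2.imwrite("pics/%s.png"%n,cv2.resize(cr,(480,480),interpolation=cv2.INTER_CUBIC))
    m=dict(red=cv2.inRange(h,(0,120,50),(10,255,255))|cv2.inRange(h,(170,120,50),(180,255,255)),green=cv2.inRange(h,(45,90,40),(85,255,255)))
    R={}
    for k,a in m.items():
        ys,xs=np.nonzero(a);R[k]=(len(ys),(ys.min(),ys.max(),xs.min(),xs.max()) if len(ys) else None)
    tops=[(round(dz,3),proj(c,(x,y,zt+dz))[1]-v+w) for dz in (0,.0075,.012)]
    print(R,np.round(tops,3).tolist(),s["tool_pos"].round(4),s["force"].round(1))
E
python3 -c "
from h import *
rod('r1')"
```

```text
{'red': (25, (np.int64(17), np.int64(20), np.int64(25), np.int64(39))), 'green': (0, None)} [[0.0, 23.101], [0.007, 31.953], [0.012, 37.708]] [0.5602 0.0658 0.1055] [-8.  -1.  22.2]
```

View pics/r1.png

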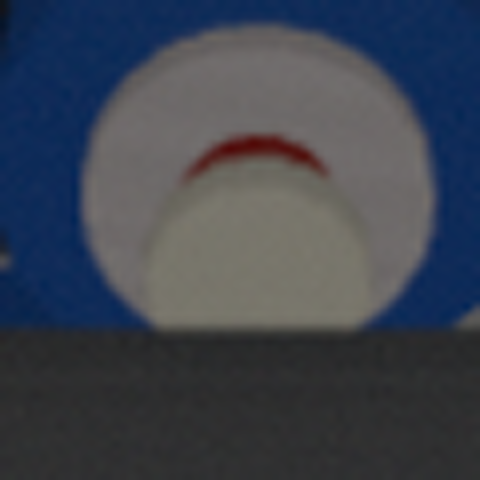

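Rod from D: a thin red strip at (257,147) below the cap and no green, about 3 mm, so D is short of pressure. Next is B.

```bash
python3 -m inch '[[0.4,-0.002,0,0.02,0],[0.4,-0.002,0,0.05,0],[0.4,-0.06,0.008,0.055,0],[0.4,-0.11,0.016,0.055,0],[0.4,-0.11,0.016,0.045,0],[0.4,-0.11,0.016,0.03,0],[0.4,-0.11,0.016,0.03,0],[0.4,-0.11,0.016,0.03,0]]'
python3 - <<'E'
from h import *
s=cam("scene")
for o in collars(s,.095,(22,150,60),amin=8): print(o)
print(robot.read_state()["tool_pos"],robot.read_state()["force"])
E
```

```text
t: 15.3
tool_pos: [0.4507, 0.0816, 0.1352]
orientation: [-1.203, 1.21, -1.212]
force: [0.5, 0.3, -1.1]
opening: 0.0357
(array([486., 379.]), array([1.0742, 0.3368]), 0.0695, array([1.0749, 0.3341]))
(array([228., 215.]), array([ 0.5559, -0.0766]), 0.0167, array([ 0.556 , -0.0761]))
(array([282., 205.]), array([0.5621, 0.0627]), 0.0163, array([0.562 , 0.0634]))
(array([219., 176.]), array([ 0.4309, -0.0728]), 0.0164, array([ 0.4313, -0.0728]))
(array([276., 170.]), array([0.4514, 0.0816]), 0.0154, array([0.4508, 0.0817]))
(array([257., 143.]), array([0.3482, 0.0568]), 0.0089, array([0.3477, 0.0573]))
[0.4508335  0.0816221  0.13552366] [-0.03365423 -0.37715942 -1.43700651]
```

```bash
python3 -m inch '[[0.4,-0.0005,0,-0.01,0],[0.4,-0.0005,0,-0.018,0],[0.4,-0.0005,0,-0.025,0],[0.4,-0.0005,0,-0.03,0],[0.4,-0.0005,0,-0.034,0],[0.4,-0.0005,0,-0.034,0],[0.4,-0.0005,0,-0.034,0],[0.4,-0.0005,0,-0.034,0]]'; python3 -c "
from h import *
rod('r2')"
```

```text
t: 16.35
tool_pos: [0.4525, 0.0816, 0.1051]
orientation: [-1.199, 1.206, -1.215]
force: [-7.7, -0.9, 23.8]
opening: 0.0354
{'red': (87, (np.int64(20), np.int64(27), np.int64(23), np.int64(41))), 'green': (0, None)} [[0.0, 23.783], [0.007, 32.561], [0.012, 38.268]] [0.4525 0.0816 0.1051] [-7.7 -0.9 23.8]
```

View pics/r2.png

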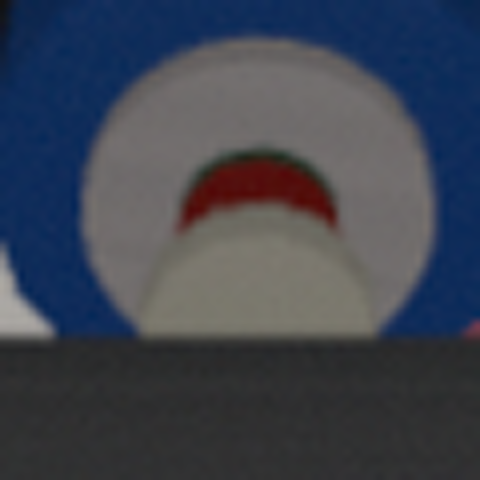

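The red strip spans (258,165) to (258,205), with a thin dark-green rim at its base at (262,152). That means green is just showing, and I'll check it numerically.

```bash
cat >> h.py <<'E'
def prof(n):
    i=cv2.resize(cv2.imread("pics/%s.png"%n),(60,60),interpolation=cv2.INTER_AREA)[12:32,28:38].mean(1)
    print(n,[(12+k,*map(int,p)) for k,p in enumerate(i)])
E
python3 -c "
from h import *
prof('r1');prof('r2')"
python3 -m inch '[[0.4,-0.002,0,0.02,0],[0.4,-0.002,0,0.05,0],[0.4,-0.01,-0.06,0.055,0],[0.4,-0.02,-0.12,0.055,0],[0.4,-0.0225,-0.154,0.045,0],[0.4,-0.0225,-0.154,0.03,0],[0.4,-0.0225,-0.154,0.03,0],[0.4,-0.0225,-0.154,0.03,0]]'
python3 - <<'E'
from h import *
s=cam("scene")
for o in collars(s,.095,(22,150,60),amin=8): print(o)
print(robot.read_state()["tool_pos"],robot.read_state()["force"])
E
```

```text
r1 [(12, 104, 105, 109), (13, 104, 105, 108), (14, 105, 105, 109), (15, 105, 106, 110), (16, 95, 96, 106), (17, 51, 53, 93), (18, 21, 24, 83), (19, 45, 50, 88), (20, 81, 89, 100), (21, 94, 103, 105), (22, 96, 105, 108), (23, 101, 110, 113), (24, 106, 116, 119), (25, 107, 117, 120), (26, 108, 117, 120), (27, 108, 117, 120), (28, 107, 117, 120), (29, 106, 117, 120), (30, 107, 117, 120), (31, 106, 117, 120)]
r2 [(12, 108, 109, 113), (13, 108, 108, 112), (14, 107, 107, 111), (15, 107, 107, 111), (16, 107, 107, 111), (17, 106, 107, 110), (18, 91, 93, 93), (19, 49, 58, 55), (20, 24, 32, 61), (21, 15, 18, 79), (22, 11, 14, 82), (23, 12, 14, 83), (24, 15, 19, 83), (25, 48, 53, 90), (26, 83, 91, 102), (27, 96, 105, 107), (28, 98, 107, 109), (29, 102, 111, 114), (30, 108, 118, 121), (31, 110, 120, 123)]
t: 17.4
tool_pos: [0.43, -0.0713, 0.135]
orientation: [-1.199, 1.205, -1.213]
force: [0.6, 0.3, -0.4]
opening: 0.0357
(array([486., 379.]), array([1.073 , 0.3364]), 0.071, array([1.0596, 0.3381]))
(array([228., 215.]), array([ 0.5556, -0.0762]), 0.0169, array([ 0.5554, -0.0759]))
(array([282., 205.]), array([0.5621, 0.0627]), 0.0163, array([0.562 , 0.0634]))
(array([219., 177.]), array([ 0.4306, -0.0731]), 0.0159, array([ 0.4311, -0.0732]))
(array([276., 171.]), array([0.453 , 0.0804]), 0.0161, array([0.4533, 0.08  ]))
(array([259., 142.]), array([0.3398, 0.0634]), 0.0157, array([0.3403, 0.0637]))
(array([293., 139.]), array([0.3549, 0.1633]), 0.0155, array([0.3553, 0.1634]))
[ 0.4303156  -0.07145743  0.13538049] [ 0.53406686 -0.84130923 -0.94150438]
```

```bash
python3 -m inch '[[0.4,-0.0005,0,-0.01,0],[0.4,-0.0005,0,-0.018,0],[0.4,-0.0005,0,-0.025,0],[0.4,-0.0005,0,-0.03,0],[0.4,-0.0005,0,-0.034,0],[0.4,-0.0005,0,-0.034,0],[0.4,-0.0005,0,-0.034,0],[0.4,-0.0005,0,-0.034,0]]'; python3 -c "
from h import *
rod('r3');prof('r3')"
```

```text
t: 18.45
tool_pos: [0.4319, -0.0718, 0.1048]
orientation: [-1.196, 1.201, -1.216]
force: [-7.4, 2.5, 24.4]
opening: 0.0357
{'red': (71, (np.int64(19), np.int64(26), np.int64(23), np.int64(41))), 'green': (0, None)} [[0.0, 23.441], [0.007, 32.139], [0.012, 37.796]] [ 0.4319 -0.0718  0.1048] [-7.4  2.5 24.4]
r3 [(12, 104, 104, 108), (13, 103, 103, 107), (14, 103, 102, 106), (15, 102, 102, 106), (16, 101, 102, 105), (17, 102, 102, 106), (18, 97, 98, 105), (19, 69, 70, 95), (20, 23, 25, 81), (21, 11, 14, 78), (22, 10, 13, 78), (23, 20, 23, 80), (24, 56, 62, 89), (25, 86, 94, 99), (26, 91, 100, 103), (27, 93, 102, 105), (28, 99, 109, 111), (29, 104, 113, 117), (30, 104, 115, 118), (31, 105, 114, 118)]
```

A shows red only (about 6 mm), so it is short. Next is C.

```bash
python3 -m inch '[[0.4,-0.002,0,0.02,0],[0.4,-0.002,0,0.05,0],[0.4,0.05,0,0.055,0],[0.4,0.11,-0.0025,0.055,0],[0.4,0.1225,-0.0025,0.045,0],[0.4,0.1225,-0.0025,0.03,0],[0.4,0.1225,-0.0025,0.03,0],[0.4,0.1225,-0.0025,0.03,0]]'
python3 - <<'E'
from h import *
s=cam("scene")
for o in collars(s,.095,(22,150,60),amin=8): print(o)
print(robot.read_state()["tool_pos"],robot.read_state()["force"])
E
```

```text
t: 19.5
tool_pos: [0.5537, -0.0744, 0.135]
orientation: [-1.196, 1.201, -1.217]
force: [-0.2, -0.4, -1.4]
opening: 0.0355
(array([486., 379.]), array([1.0742, 0.3368]), 0.0695, array([1.0826, 0.3384]))
(array([228., 216.]), array([ 0.5555, -0.0763]), 0.0157, array([ 0.5563, -0.0765]))
(array([282., 205.]), array([0.5625, 0.0632]), 0.0159, array([0.5626, 0.0633]))
(array([276., 171.]), array([0.453 , 0.0804]), 0.0161, array([0.4533, 0.08  ]))
(array([258., 142.]), array([0.34  , 0.0637]), 0.0156, array([0.34  , 0.0636]))
(array([293., 139.]), array([0.3555, 0.1629]), 0.0159, array([0.3556, 0.1634]))
[ 0.55418958 -0.07443575  0.13554642] [ 0.25990899  0.18352879 -1.10593924]
```

```bash
python3 -m inch '[[0.4,0.0003,0,-0.01,0],[0.4,0.0003,0,-0.018,0],[0.4,0.0003,0,-0.025,0],[0.4,0.0003,0,-0.03,0],[0.4,0.0003,0,-0.034,0],[0.4,0.0003,0,-0.034,0],[0.4,0.0003,0,-0.034,0],[0.4,0.0003,0,-0.034,0]]'; python3 -c "
from h import *
rod('r4');prof('r4')
print(Ro.from_rotvec(robot.read_state()['orientation']).as_matrix().round(3))"
```

```text
t: 20.55
tool_pos: [0.5561, -0.0748, 0.1048]
orientation: [-1.194, 1.197, -1.219]
force: [-6.0, 1.1, 21.0]
opening: 0.0358
{'red': (81, (np.int64(21), np.int64(28), np.int64(23), np.int64(41))), 'green': (0, None)} [[0.0, 24.116], [0.007, 32.738], [0.012, 38.346]] [ 0.5561 -0.0748  0.1048] [-6.   1.1 21. ]
r4 [(12, 104, 104, 107), (13, 103, 103, 107), (14, 102, 102, 106), (15, 102, 101, 105), (16, 101, 101, 105), (17, 101, 100, 104), (18, 101, 101, 105), (19, 97, 99, 101), (20, 73, 77, 80), (21, 28, 34, 65), (22, 13, 16, 74), (23, 10, 13, 77), (24, 11, 14, 77), (25, 18, 21, 79), (26, 53, 59, 87), (27, 83, 91, 98), (28, 90, 99, 101), (29, 92, 100, 103), (30, 98, 107, 109), (31, 103, 112, 115)]
[[-0.002  0.019  1.   ]
 [-1.     0.001 -0.002]
 [-0.001 -1.     0.019]]
```

C's strip has full red thickness with a green sliver at its base (row 20: G≈R, unlike A's pure grey-to-red mix), so C is up to pressure. Verdict: D and A are red, B and C are green. Returning the gauge.

```bash
python3 -m inch '[[0.4,-0.002,0,0.02,0],[0.4,-0.002,0,0.06,0],[0.4,0.05,0.03,0.075,0],[0.4,0.1,0.06,0.075,0],[0.4,0.122,0.066,0.06,0],[0.4,0.122,0.066,0.0,0],[0.4,0.122,0.066,-0.03,0],[0.4,0.122,0.066,-0.03,0]]';  python3 -m inch '[[0.4,0,0,-0.015,0],[0.4,0,0,-0.03,0],[0.4,0,0,-0.04,0],[0.4,0,0,-0.048,0],[0.4,0,0,-0.051,0],[0.4,0,0,-0.051,0],[0.4,0,0,-0.051,0]]'
```

```text
t: 21.6
tool_pos: [0.6745, -0.0084, 0.0698]
orientation: [-1.2, 1.204, -1.215]
force: [0.3, 0.4, -1.6]
opening: 0.0357
t: 22.48
tool_pos: [0.6777, -0.0089, 0.0216]
orientation: [-1.195, 1.199, -1.219]
force: [4.2, -0.1, 5.9]
opening: 0.0355
```

```bash
python3 -m inch '[[0.2,0,0,0,0],[0,0,0,0,0],[-0.2,0,0,0,0],[-0.2,0,0,0,0],[-0.2,0,0,0.05,0],[-0.2,0,0,0.11,0],[-0.2,0,0,0.17,0],[-0.2,0,0,0.21,0]]';python3 -m inch '[[-0.5,-0.06,0,0.04,0],[-0.5,-0.12,0,0.04,0],[-0.5,-0.18,0.005,0.04,0],[-0.5,-0.21,0.008,0.04,0],[-0.5,-0.21,0.008,0.04,0],[-0.5,-0.21,0.008,0.04,0]]';python3 - <<'E'
from h import *
c=cam("wrist");save(c,"w4",f=1.5);print(robot.read_state()["tool_pos"])
for z in (.089,):
    for o in collars(c,z,(22,180,70)): print(o)
print("gauge cap",proj(c,(.6765,-.009,.061))*1.5)
E
```

```text
t: 23.48
tool_pos: [0.6785, -0.0089, 0.2355]
orientation: [-1.193, 1.196, -1.22]
force: [1.5, 0.1, -0.5]
opening: 0.0553
t: 24.22
tool_pos: [0.4691, -0.001, 0.2758]
orientation: [-1.192, 1.195, -1.221]
force: [0.7, 0.6, -0.0]
opening: 0.0698
[ 0.46921885 -0.00097252  0.27561998]
(array([208., 268.]), array([0.3359, 0.0656]), 0.017, array([0.3359, 0.0657]))
(array([134., 257.]), array([0.3512, 0.1664]), 0.0172, array([0.3512, 0.1663]))
(array([311., 202.]), array([ 0.4297, -0.0716]), 0.0168, array([ 0.4297, -0.0716]))
(array([191., 188.]), array([0.4491, 0.0822]), 0.0167, array([0.4492, 0.0822]))
(array([319., 102.]), array([ 0.5542, -0.0745]), 0.0168, array([ 0.5543, -0.0746]))
(array([198.,  99.]), array([0.5575, 0.0659]), 0.0167, array([0.5577, 0.066 ]))
gauge cap [393.84267007  -7.47960547]
```

View pics/w4.png

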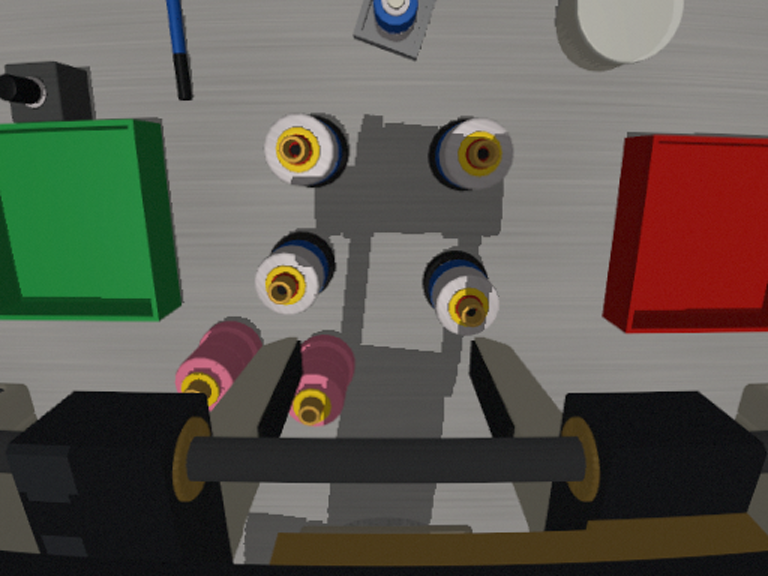

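The gauge is upright in its stand at (395,8), and all four collars measure at the 89 mm height. The pink cans are untouched. Moving D to the red crate.

```bash
python3 -m inch '[[-0.6,0.04,0.03,-0.03,0],[-0.6,0.0885,0.067,-0.06,0],[-0.6,0.0885,0.067,-0.12,0],[-0.6,0.0885,0.067,-0.17,0],[-0.6,0.0885,0.067,-0.2,0],[-0.6,0.0885,0.067,-0.2215,0],[-0.6,0.0885,0.067,-0.2215,0],[-0.6,0.0885,0.067,-0.2215,0]]' 30; python3 -m inch '[[-0.1,0,0,0,0],[-0.1,0,0,0,0],[-0.1,0,0,0,0],[-0.1,0,0,0.05,0],[-0.1,0,0,0.1,0],[-0.1,0,0,0.15,0],[-0.1,0,0,0.15,0]]'
```

```text
t: 25.28
tool_pos: [0.5587, 0.066, 0.0547]
orientation: [-1.192, 1.195, -1.221]
force: [0.2, 0.5, 0.0]
opening: 0.0743
t: 26.15
tool_pos: [0.5613, 0.066, 0.2097]
orientation: [-1.186, 1.189, -1.225]
force: [-0.1, -0.5, -4.9]
opening: 0.0556
```

```bash
python3 -m inch '[[-0.1,-0.01,-0.1,0.0,0],[-0.1,-0.037,-0.394,0,0],[-0.1,-0.037,-0.394,0,0],[-0.1,-0.037,-0.394,0,0],[-0.1,-0.037,-0.394,0,0],[-0.1,-0.037,-0.394,0,0],[-0.1,-0.037,-0.394,0,0],[-0.1,-0.037,-0.394,-0.06,0]]'; python3 -m inch '[[-0.1,0,0,-0.03,0]]'
```

```text
t: 27.15
tool_pos: [0.5266, -0.3319, 0.153]
orientation: [-1.183, 1.182, -1.234]
force: [2.0, -0.2, -4.7]
opening: 0.0557
t: 27.28
tool_pos: [0.5237, -0.3295, 0.1166]
orientation: [-1.184, 1.19, -1.228]
force: [-1.2, 0.9, -5.1]
opening: 0.0556
```

```bash
python3 -m inch '[[-0.1,0.001,0.0015,-0.02,0],[-0.1,0.001,0.0015,-0.04,0],[-0.1,0.001,0.0015,-0.05,0],[-0.1,0.001,0.0015,-0.054,0],[-0.1,0.001,0.0015,-0.056,0],[-0.1,0.001,0.0015,-0.056,0]]'
```

```text
t: 28.02
tool_pos: [0.5252, -0.3285, 0.0616]
orientation: [-1.184, 1.189, -1.229]
force: [0.6, -0.2, -4.8]
opening: 0.0554
```

```bash
python3 -m inch '[[-0.1,0,0,-0.003,0],[-0.1,0,0,-0.004,0],[-0.1,0,0,-0.004,0]]'; python3 -m inch '[[-0.3,0,0,0,0],[-0.42,0,0,0,0],[-0.42,0,0,0,0],[-0.42,0,0,0.04,0],[-0.42,0,0,0.1,0],[-0.42,0,0,0.16,0],[-0.42,0,0,0.2,0],[-0.42,0,0,0.2,0]]'
python3 - <<'E'
from h import *
c=cam("wrist");save(c,"w5",f=1.5);print(robot.read_state()["tool_pos"])
for o in collars(c,.094,(22,180,70)): print(o)
for o in collars(cam("scene"),.094,(22,150,60),amin=8): print("sc",o)
E
```

```text
t: 28.4
tool_pos: [0.5265, -0.3287, 0.0609]
orientation: [-1.183, 1.186, -1.231]
force: [-5.5, 7.9, 13.6]
opening: 0.0555
t: 29.4
tool_pos: [0.5283, -0.3302, 0.2661]
orientation: [-1.181, 1.179, -1.237]
force: [0.2, 0.4, -0.4]
opening: 0.0662
[ 0.5273191  -0.32940975  0.26288641]
(array([ 63., 249.]), array([ 0.4337, -0.0784]), 0.0166, array([ 0.4338, -0.0785]))
(array([254., 182.]), array([ 0.5249, -0.3293]), 0.0166, array([ 0.5249, -0.3293]))
(array([ 49., 158.]), array([ 0.5556, -0.0815]), 0.0166, array([ 0.5556, -0.0816]))
sc (array([486., 379.]), array([1.0743, 0.3374]), 0.0696, array([1.075 , 0.3347]))
sc (array([127., 229.]), array([ 0.5256, -0.329 ]), 0.0165, array([ 0.5256, -0.3289]))
sc (array([229., 217.]), array([ 0.5586, -0.0767]), 0.0157, array([ 0.5582, -0.0766]))
sc (array([219., 178.]), array([ 0.4344, -0.0729]), 0.0157, array([ 0.4343, -0.0728]))
sc (array([276., 171.]), array([0.4527, 0.0805]), 0.016, array([0.4528, 0.0803]))
sc (array([259., 142.]), array([0.3391, 0.0639]), 0.0156, array([0.3391, 0.0639]))
sc (array([293., 139.]), array([0.3541, 0.1637]), 0.0156, array([0.3544, 0.1638]))
```

View pics/w5.png

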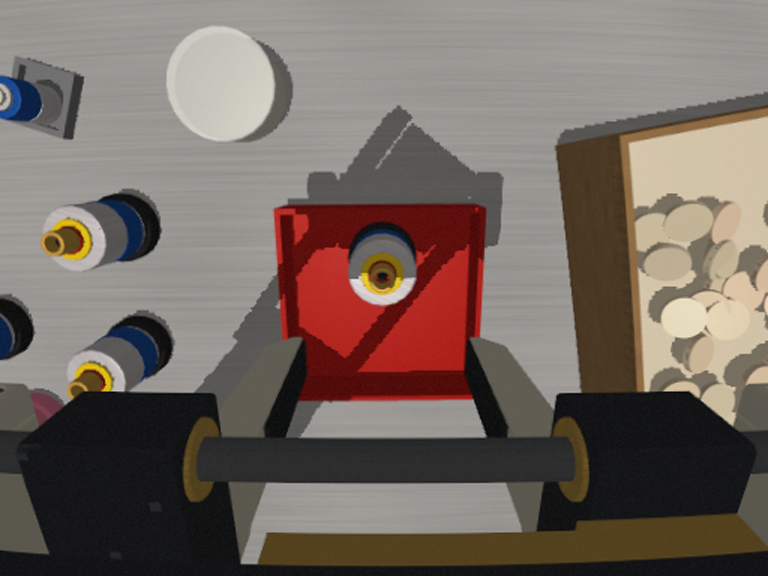

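D stands upright in the red crate at (382,270), collar down. Now A.

```bash
python3 -m inch '[[-0.6,-0.097,0.258,0,0],[-0.6,-0.097,0.258,0,0],[-0.6,-0.097,0.258,0,0],[-0.6,-0.097,0.258,0,0],[-0.6,-0.097,0.258,0,0],[-0.6,-0.097,0.258,-0.06,0],[-0.6,-0.097,0.258,-0.11,0],[-0.6,-0.097,0.258,-0.11,0]]' 30
python3 - <<'E'
from h import *
s=robot.read_state();print(s["tool_pos"],Ro.from_rotvec(s["orientation"]).as_matrix()[:,1].round(3))
for o in collars(cam("scene"),.094,(22,150,60),amin=8): print("sc",o)
E
```

```text
t: 30.5
tool_pos: [0.4249, -0.0694, 0.1446]
orientation: [-1.189, 1.196, -1.223]
force: [0.2, 0.0, 0.1]
opening: 0.0742
[ 0.42493643 -0.069359    0.14464325] [ 0.023  0.001 -1.   ]
sc (array([486., 379.]), array([1.0743, 0.3374]), 0.0696, array([1.0692, 0.3365]))
sc (array([127., 229.]), array([ 0.5255, -0.3288]), 0.0163, array([ 0.5255, -0.3287]))
sc (array([229., 216.]), array([ 0.5585, -0.0767]), 0.0157, array([ 0.5582, -0.0766]))
sc (array([220., 178.]), array([ 0.4344, -0.0729]), 0.0157, array([ 0.4341, -0.0729]))
sc (array([276., 171.]), array([0.4523, 0.0807]), 0.0161, array([0.4526, 0.0803]))
sc (array([258., 142.]), array([0.3388, 0.0634]), 0.0159, array([0.3389, 0.0637]))
sc (array([293., 139.]), array([0.3541, 0.1637]), 0.0156, array([0.3544, 0.1638]))
```

```bash
python3 -m inch '[[-0.6,0.006,-0.002,-0.03,0],[-0.6,0.006,-0.002,-0.06,0],[-0.6,0.006,-0.002,-0.08,0],[-0.6,0.006,-0.002,-0.09,0],[-0.6,0.006,-0.002,-0.09,0],[-0.6,0.006,-0.002,-0.09,0]]' 30; python3 -m inch '[[-0.1,0,0,0,0],[-0.1,0,0,0,0],[-0.1,0,0,0,0],[-0.1,0,0,0.05,0],[-0.1,0,0,0.1,0],[-0.1,0,0,0.15,0],[-0.1,0,0,0.15,0]]'
```

```text
t: 31.3
tool_pos: [0.4344, -0.0725, 0.0597]
orientation: [-1.185, 1.19, -1.228]
force: [0.6, -0.0, -0.0]
opening: 0.0744
t: 32.17
tool_pos: [0.4367, -0.0732, 0.2141]
orientation: [-1.181, 1.183, -1.233]
force: [-0.6, -0.1, -3.4]
opening: 0.0555
```

```bash
python3 -m inch '[[-0.1,0.005,-0.255,0,0],[-0.1,0.005,-0.255,0,0],[-0.1,0.005,-0.255,0,0],[-0.1,0.005,-0.255,0,0],[-0.1,0.005,-0.255,0,0],[-0.1,0.005,-0.255,0,0],[-0.1,0.005,-0.255,-0.06,0],[-0.1,0.005,-0.255,-0.08,0]]'; python3 -m inch '[[-0.1,0,0,-0.01,0],[-0.1,0,0,-0.01,0]]'
```

```text
t: 33.17
tool_pos: [0.4397, -0.3246, 0.1296]
orientation: [-1.182, 1.189, -1.226]
force: [0.3, 0.3, -2.6]
opening: 0.0554
t: 33.42
tool_pos: [0.4396, -0.3237, 0.1194]
orientation: [-1.182, 1.189, -1.224]
force: [-0.2, 0.2, -2.5]
opening: 0.0553
```

```bash
python3 -m inch '[[-0.1,0.001,-0.004,-0.02,0],[-0.1,0.001,-0.004,-0.04,0],[-0.1,0.001,-0.004,-0.05,0],[-0.1,0.001,-0.004,-0.054,0],[-0.1,0.001,-0.004,-0.056,0],[-0.1,0.001,-0.004,-0.056,0]]'
```

```text
t: 34.17
tool_pos: [0.4415, -0.328, 0.0655]
orientation: [-1.182, 1.188, -1.225]
force: [-3.9, 5.0, 7.9]
opening: 0.0555
```

On the floor (+8 N). Release, then go over to C.

```bash
python3 -m inch '[[-0.3,0,0,0,0],[-0.42,0,0,0,0],[-0.42,0,0,0,0],[-0.42,0,0,0.04,0],[-0.42,0,0,0.1,0],[-0.42,0,0,0.16,0],[-0.42,0,0,0.19,0],[-0.42,0,0,0.19,0]]';python3 -m inch '[[-0.6,0.06,0.125,0,0],[-0.6,0.11,0.253,0,0],[-0.6,0.11,0.253,0,0],[-0.6,0.11,0.253,0,0],[-0.6,0.11,0.253,0,0],[-0.6,0.11,0.253,-0.06,0],[-0.6,0.11,0.253,-0.11,0],[-0.6,0.11,0.253,-0.11,0]]' 30
python3 - <<'E'
from h import *
s=robot.read_state();print(s["tool_pos"],Ro.from_rotvec(s["orientation"]).as_matrix()[:,1].round(3))
for o in collars(cam("scene"),.094,(22,150,60),amin=8): print("sc",o)
E
```

```text
t: 35.17
tool_pos: [0.4428, -0.3293, 0.2591]
orientation: [-1.181, 1.182, -1.23]
force: [-0.1, 0.7, -0.7]
opening: 0.0661
t: 36.17
tool_pos: [0.548, -0.075, 0.1422]
orientation: [-1.188, 1.192, -1.223]
force: [-0.0, 0.2, 0.3]
opening: 0.0741
[ 0.54804515 -0.07503277  0.14219515] [ 0.026  0.001 -1.   ]
sc (array([485., 379.]), array([1.074 , 0.3364]), 0.0707, array([1.0797, 0.339 ]))
sc (array([127., 229.]), array([ 0.5255, -0.3288]), 0.0163, array([ 0.5255, -0.3287]))
sc (array([229., 217.]), array([ 0.5586, -0.0765]), 0.0159, array([ 0.5582, -0.0762]))
sc (array([125., 200.]), array([ 0.4366, -0.328 ]), 0.0162, array([ 0.4366, -0.328 ]))
sc (array([276., 171.]), array([0.4527, 0.0805]), 0.016, array([0.4529, 0.0803]))
sc (array([259., 142.]), array([0.3394, 0.0639]), 0.0158, array([0.3392, 0.0639]))
sc (array([293., 139.]), array([0.3547, 0.1633]), 0.0159, array([0.3547, 0.1637]))
```

```bash
python3 -m inch '[[-0.6,0.0045,0,-0.03,0],[-0.6,0.0045,0,-0.06,0],[-0.6,0.0045,0,-0.08,0],[-0.6,0.0045,0,-0.087,0],[-0.6,0.0045,0,-0.088,0],[-0.6,0.0045,0,-0.088,0]]' 30; python3 -m inch '[[-0.1,0,0,0,0],[-0.1,0,0,0,0],[-0.1,0,0,0,0],[-0.1,0,0,0.05,0],[-0.1,0,0,0.1,0],[-0.1,0,0,0.15,0],[-0.1,0,0,0.15,0]]'
```

```text
t: 36.98
tool_pos: [0.5562, -0.0761, 0.0599]
orientation: [-1.183, 1.185, -1.228]
force: [0.3, 0.3, 0.2]
opening: 0.0742
t: 37.85
tool_pos: [0.5588, -0.0768, 0.215]
orientation: [-1.179, 1.178, -1.233]
force: [0.3, 0.1, -2.8]
opening: 0.0554
```

```bash
python3 -m inch '[[-0.1,-0.005,0.1,0,0],[-0.1,-0.02,0.386,0,0],[-0.1,-0.02,0.386,0,0],[-0.1,-0.02,0.386,0,0],[-0.1,-0.02,0.386,0,0],[-0.1,-0.02,0.386,0,0],[-0.1,-0.02,0.386,0,0],[-0.1,-0.02,0.386,-0.06,0]]'; python3 -m inch '[[-0.1,0,0,-0.03,0],[-0.1,0,0,-0.035,0]]'
```

```text
t: 38.85
tool_pos: [0.5416, 0.3119, 0.1584]
orientation: [-1.171, 1.172, -1.233]
force: [0.9, 0.6, -3.1]
opening: 0.0554
t: 39.1
tool_pos: [0.5388, 0.3099, 0.1183]
orientation: [-1.179, 1.176, -1.232]
force: [-0.4, -0.0, -3.0]
opening: 0.0557
```

```bash
python3 -m inch '[[-0.1,0,0,-0.02,0],[-0.1,0,0,-0.04,0],[-0.1,0,0,-0.05,0],[-0.1,0,0,-0.054,0],[-0.1,0,0,-0.056,0],[-0.1,0,0,-0.056,0]]'
```

```text
t: 39.85
tool_pos: [0.5399, 0.31, 0.0654]
orientation: [-1.177, 1.175, -1.233]
force: [-7.1, -5.8, 14.3]
opening: 0.0553
```

```bash
python3 -m inch '[[-0.3,0,0,0,0],[-0.42,0,0,0,0],[-0.42,0,0,0,0],[-0.42,0,0,0.04,0],[-0.42,0,0,0.1,0],[-0.42,0,0,0.16,0],[-0.42,0,0,0.19,0],[-0.42,0,0,0.19,0]]';python3 -m inch '[[-0.6,-0.04,-0.11,0,0],[-0.6,-0.096,-0.229,0,0],[-0.6,-0.096,-0.229,0,0],[-0.6,-0.096,-0.229,0,0],[-0.6,-0.096,-0.229,0,0],[-0.6,-0.096,-0.229,-0.06,0],[-0.6,-0.096,-0.229,-0.11,0],[-0.6,-0.096,-0.229,-0.11,0]]' 30
python3 - <<'E'
from h import *
s=robot.read_state();print(s["tool_pos"],Ro.from_rotvec(s["orientation"]).as_matrix()[:,:2].round(3))
for o in collars(cam("scene"),.094,(22,150,60),amin=8): print("sc",o)
E
```

```text
t: 40.85
tool_pos: [0.5415, 0.3109, 0.2592]
orientation: [-1.171, 1.172, -1.234]
force: [0.6, -0.3, -0.7]
opening: 0.0664
t: 41.85
tool_pos: [0.4414, 0.0822, 0.1436]
orientation: [-1.18, 1.179, -1.229]
force: [1.0, 0.8, 0.2]
opening: 0.0744
[0.44141551 0.08223612 0.14361025] [[-0.     0.041]
 [-1.    -0.001]
 [ 0.001 -0.999]]
sc (array([486., 379.]), array([1.0743, 0.3374]), 0.0696, array([1.0744, 0.3382]))
sc (array([127., 229.]), array([ 0.5255, -0.3288]), 0.0163, array([ 0.5255, -0.3287]))
sc (array([125., 200.]), array([ 0.4366, -0.328 ]), 0.0162, array([ 0.4366, -0.328 ]))
sc (array([366., 177.]), array([0.5387, 0.3078]), 0.0161, array([0.5386, 0.3078]))
sc (array([276., 171.]), array([0.4532, 0.0795]), 0.0166, array([0.4531, 0.0801]))
```

```bash
python3 -m inch '[[-0.6,0.006,0,-0.03,0],[-0.6,0.006,0,-0.06,0],[-0.6,0.006,0,-0.08,0],[-0.6,0.006,0,-0.09,0],[-0.6,0.006,0,-0.09,0],[-0.6,0.006,0,-0.09,0]]' 30; python3 -m inch '[[-0.1,0,0,0,0],[-0.1,0,0,0,0],[-0.1,0,0,0,0],[-0.1,0,0,0.05,0],[-0.1,0,0,0.1,0],[-0.1,0,0,0.15,0],[-0.1,0,0,0.15,0]]'
```

```text
t: 42.65
tool_pos: [0.451, 0.0825, 0.0587]
orientation: [-1.174, 1.173, -1.232]
force: [0.4, -0.3, 0.8]
opening: 0.0747
t: 43.52
tool_pos: [0.4535, 0.0827, 0.2132]
orientation: [-1.168, 1.168, -1.235]
force: [0.1, -0.2, -3.4]
opening: 0.0553
```

```bash
python3 -m inch '[[-0.1,-0.001,0.2265,0,0],[-0.1,-0.001,0.2265,0,0],[-0.1,-0.001,0.2265,0,0],[-0.1,-0.001,0.2265,0,0],[-0.1,-0.001,0.2265,0,0],[-0.1,-0.001,0.2265,0,0],[-0.1,-0.001,0.2265,-0.06,0],[-0.1,-0.001,0.2265,-0.08,0]]'; python3 -m inch '[[-0.1,0,0,-0.01,0],[-0.1,0,0,-0.012,0]]'
```

```text
t: 44.52
tool_pos: [0.4502, 0.3063, 0.1285]
orientation: [-1.174, 1.172, -1.236]
force: [-0.9, 0.4, -3.7]
opening: 0.0556
t: 44.78
tool_pos: [0.4498, 0.305, 0.1156]
orientation: [-1.175, 1.173, -1.237]
force: [-0.4, -1.0, -2.5]
opening: 0.0553
```

```bash
python3 -m inch '[[-0.1,0.001,0.003,-0.02,0],[-0.1,0.001,0.003,-0.04,0],[-0.1,0.001,0.003,-0.048,0],[-0.1,0.001,0.003,-0.052,0],[-0.1,0.001,0.003,-0.054,0],[-0.1,0.001,0.003,-0.054,0]]'
```

```text
t: 45.52
tool_pos: [0.4521, 0.3084, 0.0644]
orientation: [-1.173, 1.172, -1.238]
force: [-3.7, -4.2, 8.7]
opening: 0.0555
```

```bash
python3 -m inch '[[-0.3,0,0,0,0],[-0.42,0,0,0,0],[-0.42,0,0,0,0],[-0.42,0,0,0.04,0],[-0.42,0,0,0.1,0],[-0.42,0,0,0.16,0],[-0.42,0,0,0.2,0],[-0.42,0,0,0.2,0]]'; python3 -m inch '[[-0.42,-0.03,-0.2,0,0],[-0.42,-0.03,-0.2,0,0],[-0.42,-0.03,-0.2,0,0],[-0.42,-0.03,-0.2,0,0],[-0.42,-0.03,-0.2,0,0]]'
python3 - <<'E'
from h import *
s=cam("scene");d=cam("side")
for o in collars(s,.094,(22,150,60),amin=8): print("sc",o)
save(s,"fin1",f=1.5);save(d,"fin2",f=1.5)
E
```

```text
t: 46.52
tool_pos: [0.4541, 0.3095, 0.2692]
orientation: [-1.164, 1.169, -1.238]
force: [0.6, -0.4, -0.6]
opening: 0.0663
t: 47.15
tool_pos: [0.4239, 0.1091, 0.2685]
orientation: [-1.164, 1.171, -1.239]
force: [-0.3, 0.2, -0.4]
opening: 0.066
sc (array([485., 379.]), array([1.074 , 0.3364]), 0.0707, array([1.0825, 0.332 ]))
sc (array([127., 229.]), array([ 0.5255, -0.3288]), 0.0163, array([ 0.5255, -0.3287]))
sc (array([125., 200.]), array([ 0.4362, -0.3276]), 0.0164, array([ 0.4365, -0.3278]))
sc (array([365., 177.]), array([0.5386, 0.3075]), 0.016, array([0.5387, 0.3074]))
sc (array([351., 153.]), array([0.4502, 0.3062]), 0.0164, array([0.4503, 0.3062]))
sc (array([258., 142.]), array([0.3391, 0.0639]), 0.0156, array([0.3391, 0.0639]))
sc (array([293., 139.]), array([0.3541, 0.1637]), 0.0156, array([0.3544, 0.1638]))
```

View pics/fin1.png

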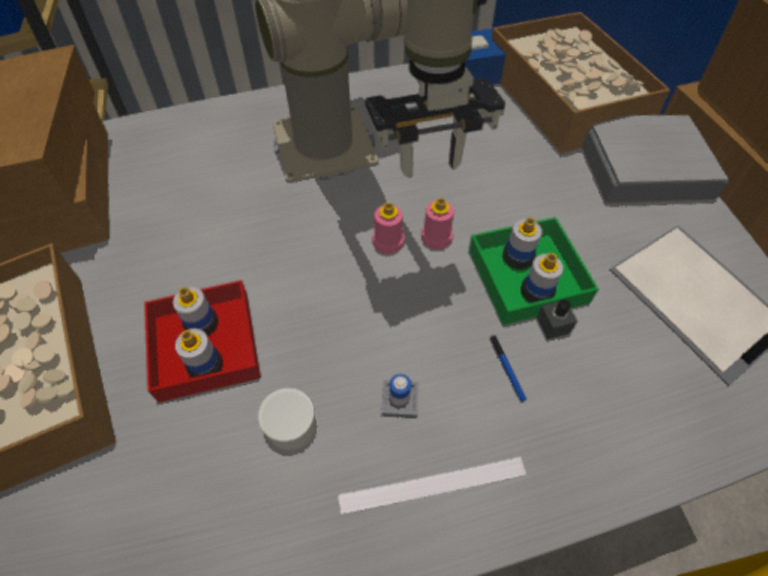

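View pics/fin2.png

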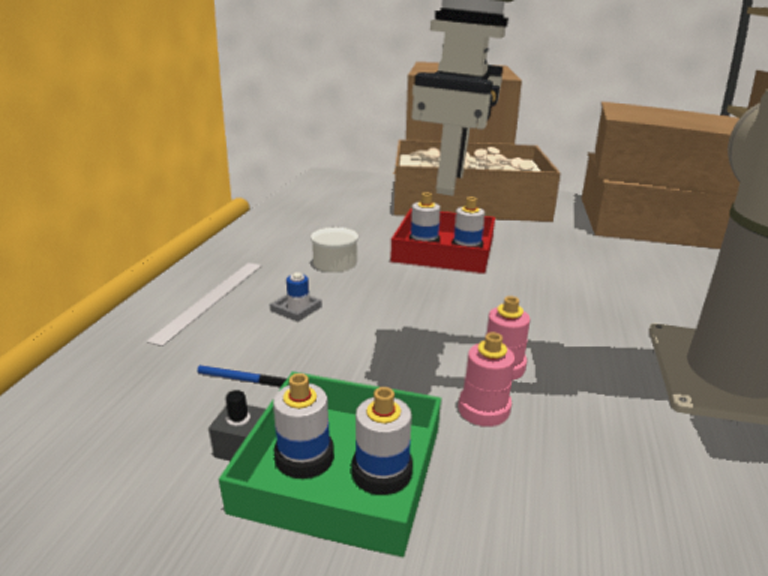

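Two canisters stand upright in each crate: red at (190,300) and (197,345), green at (525,240) and (545,270). The collars are down, the gauge is in its stand at (400,388), the pin is down, and the tub and pen have not moved. Handing in.

```bash
python3 -c "
from plant import robot
print(robot.close_job())"
```

```text
the job is handed in; nothing more can be done
None
```

The job is finished and handed in at about 47 s of robot time; no verdict was reported.

- **Lock pin:** I pulled it up about 8.6 mm (17.5 N), held it for roughly 0.7 s and let it go. Orange showed in the picture taken on the way up, at about 7 mm. I took none at the full lift, so the upper end rests on force and travel. It was back down in the next picture.
- **Readings:** I pressed the gauge home on all four canisters at 21–24 N. Positions are as seen from the robot.

| Canister | Rod | Crate |
|---|---|---|
| far left | red only, clearly short | red |
| near right | red only | red |
| near left | thin green edge below the red | green |
| far right | fainter green edge below the red | green |

- **Last checks:** All four canisters stand upright in their crates, within about 50 mm of centre, with collars down. The gauge is upright in its stand, and the tub, pen and pink decoys have not moved. The gripper is clear of everything.
- **Doubts:**
  - Three readings were close to the limit: the near right one is just under, and the two green ones are at most about 1 mm over.
  - My automatic green mask found no green pixels. I judged green from one enlarged picture for the near left canister, and from the colour profile alone for the far right one.
  - The tool slowly tilted by about 2–3° during the run, with no visible effect on the placing.

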